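Raise the logging probe in the dry-block calibrator for an immersion check

TASK

On the two-well temperature calibrator, first swing the fold-down draught door up until it is fully shut. Then draw the probe with the thick barrel handle straight up out of its snug well by 40 mm, when the dark ring on its stem comes level with the top of the metal block, and finish while holding it there, still and upright, without letting go and without wedging it in the bore. Never pull it clear of the well, and leave the short probe and the other things on the bench where they are.

Things in the scene. Friction and masses are not known exactly. Their poses are not given: they have to be found in the camera images.
- calibrator: Low dry-block calibrator, fixed. Grey base 30 mm high; on it a 70 x 140 mm aluminium block, top 135 mm above the bench, with two wells. White shields 125 mm high stand 90 mm to each side and 72 mm behind; a control box 85 mm high fills y = 100 to 175 mm. Origin: on the bench under the block's centre; x points away from the door, y along the row of wells, z up.
- well_a (a point): Centre of the mouth of one well, at calibrator (0, -40, 135) mm. Well: 13 mm across, 95 mm deep, straight down. Either well may hold either probe.
- well_b (a point): Centre of the mouth of the other well, at calibrator (0, 40, 135) mm; same size.
- draught_door (a joint): Door angle, rad: 0 upright and shut (end stop), grows to 1.5 as its top leans out to calibrator -x (robot side). Starts 0.4 to 0.8. Grey sheet 176 mm wide, 4 mm thick; hinge line along calibrator y at x = -72, z = 34 mm; rail 94 mm from the hinge. A stiff hinge (0.16 N m, 2 to 4 N at the rail) keeps it where it is put; shut it by pushing the rail from outside, rising with its arc.
- door_rail (a point): Middle of the round aluminium rail (12 mm diameter, 176 mm long) along the top edge of the door. With the door shut it is at calibrator (-72, 0, 128) mm. Its z axis points from the hinge to the rail.
- probe_handle (a point): Centre of the barrel handle of the probe to raise: black upright cylinder 28 mm in diameter, 65 mm long, on a 34 mm steel collar 5 mm thick; loose, 0.17 to 0.34 kg. At the start its foot stands on the well floor and this point is 182.5 mm above the bench. z points up along the probe. The short probe stands 80 mm away, axis to axis; nothing else is near the handle.
- probe_foot (a point): Lower end of the same probe's steel stem (12 mm diameter, 105 mm long below the collar), 142.5 mm below the handle's centre; seated it is 95 mm below the block's top. The 3 mm dark ring on the stem is centred 54.5 mm above this point.
- short_foot (a point): Lower end of the stem of the short probe, which stays seated in the other well: the same stem under a slim cap 18 mm in diameter, its top 175 mm above the bench.
- meter: Hand-held yellow meter lying on the bench, 150 x 75 x 34 mm, origin under its centre. Leave alone.
- screwdriver: Screwdriver lying on the bench. Leave alone.
- jar: White jar, 52 mm diameter, 60 mm high, origin under its centre. Leave alone.
There are look-alikes about, which are no part of the job. Of the things that look like the part that bears probe_handle, the middle-sized one is meant.

How it is judged:
On the way, in this order (a step that is already met when the one before it is completed fails the run):
1. the draught door is shut (value of joint draught_door below 0.06 rad), for 0.2 s.
2. the barrel-handled probe has been drawn up out of its well (z of probe_foot in the frame of calibrator above 0.073 m), for 0.2 s.
At the end, for the whole second after the job is handed in: Door shut within 0.08 rad; barrel probe held in the fingers (over 4 N), at rest, drawn up 40 mm within 6 mm, foot in the well within 3 mm of its axis, upright within 2 degrees, under 15 N against the block; short probe still seated (within 6 mm) (value of joint draught_door below 0.08 rad and z of probe_foot in the frame of calibrator between 0.074 and 0.086 m and (horizontal distance between probe_foot and well_a below 0.003 m or horizontal distance between probe_foot and well_b below 0.003 m) and angle between probe_foot's own z axis and vertical below 0.035 rad and linear speed of probe below 0.01 m/s and contact force between the fingers and probe above 4 N and contact force between probe and calibrator below 15 N and z of short_foot in the frame of calibrator below 0.046 m); the arm keeps its last pose, push and grip.
It fails at once if the probe was pulled clear of its well (z of probe_foot in the frame of calibrator above 0.132 m).
It fails at once if the short probe was lifted (z of short_foot in the frame of calibrator above 0.055 m).
It fails at once if a bystander was disturbed (distance of any of meter, screwdriver, jar from where it was at the start of the episode above 0.02 m).
It also fails if it takes over 48 s, if anything falls off the work surface, if the arm or the gripper's body presses on something with over 40 N, if the wrist force passes 120 N, or if a joint passes its speed limit or range.

ROBOT

A 6-joint arm with a two-finger parallel gripper is mounted at the origin on the work surface. World frame = base frame: x ahead of the robot, y to its left, z up, the work surface at z = 0. Lengths are in m, angles in rad, forces in N, time in s.
With the tool pointing down it reaches from about 0.35 to 0.775 m from the base axis. Payload 7.3 kg.
Tool frame: the origin (TCP) lies at the centre of the arm's flange, where the gripper is bolted on; the fingertips stand 178 mm ahead of it and the grasp point (between the pads) lies 159 mm ahead of it; x points along the fingers, y is the direction in which the jaws open and shut, and the axes are right-handed (so a half turn about x gives the same grasp; the last joint's range is limited). The gripper opens to 92 mm and grips with 3 to 60 N. Pads are 19 mm wide; open, the fingers measure 130 mm over their backs; the gripper's body (75 mm by 190 mm) begins 47 mm behind the grasp point.
Start: joints at [0.978, 0.342, 1.524, -0, 1.275, -0.146], TCP at [0.227, 0.473, 0.405] pointing down, gripper open.
Joint ranges: [-2.53, 2.53], [-0.77, 2.02], [0.04, 2.7], [-1, 4.14], [0.28, 2.66], [-3.11, 3.11]. Speed limits (rad/s): [2.57, 2.57, 3.14, 3.14, 3.14, 3.14].

INTERFACE

Orientations are given as [roll, pitch, yaw] about the fixed x, y, z axes, in that order (R = Rz(yaw) Ry(pitch) Rx(roll)).
In Python, from cell import readout, cams, workorder gives the robot as it stands.
- The arm moves only by the shell command python3 -m inch 'ROWS' [FORCE]. ROWS is text: rows parted by semicolons, each of 5 numbers parted by spaces: the shift along the world's x, y, z in mm, then the turn about the world's z in rad, then the opening, from 0 (shut) to 1 (fully open). A call has 1 to 8 rows; each row shifts and turns the commanded pose from where the row before left it; what a row does not reach is not made up. A row lasts 1/12 s, in which the tool goes at most 41.7 mm and 7.16 degrees, less where a joint would pass 70% of its speed; a pose out of reach is approached as far as the arm can. A call is refused whole if a number of a shift passes 41.7 or a number of a turn 0.125, either way. A call with a gripper value outside its range is refused whole. The fingers move at their own pace and stop on an object; FORCE is the grip in N (left out, the last holds). Time passes only in rows, so rows that do not move let the fingers close. It gives the time, the measured TCP pose, the force and the opening at its end, in the units of the state.
- readout.observe(): the state, without advancing time (a new reading comes with each control period).
- cams.read_camera(name): name is "scene" or "top"; returns a dict with "color" (384x512x3 uint8, red, green, blue), "fx", "fy", "cx", "cy" (pixels), "world_to_cam" (4x4, takes a point from world to camera coordinates). Camera axes: x right, y down, z forward; pixel columns grow to the right and rows downward; lengths in m; the calibration is good to about 2 mm. A picture is of the moment at which its call begins. There is no depth.
- workorder.hand_in(): hands the job in, once; it reports no verdict.
The state is a dict: "time": time; "qpos": joint angles; "qvel": joint speeds; "joint_efforts": joint torques, N m; "tool_pos": TCP position; "tool_rot": TCP orientation; "contact_force": force on the tool from outside, world axes, zero at the start; "torque": the same for the moment, N m; "opening": finger opening in m.
Only numpy, scipy, OpenCV 4.12 (cv2) and the standard library are available. Lean on these libraries where they do the work, as an engineer would, in place of code of your own. Each camera call takes 0.05 s, during which the arm holds its last target.

## Working session

There is one attempt and no reset: what is moved stays moved. The work goes in short steps, Python scripts to look and compute and a shell command to move; the robot and the scene stay as the last step left them, time stands still between calls to the robot, and variables do not carry over. Pictures are saved under pics/ and viewed, and the job is handed in when it is done.

```bash
ls; mkdir -p pics; python3 - <<'E'
from cell import readout,cams
import cv2,json
print(readout.observe())
for n in("scene","top"):
    c=cams.read_camera(n); cv2.imwrite(f"pics/{n}0.png",c["color"][:,:,::-1]); print(n,c["fx"],c["fy"],c["cx"],c["cy"],c["world_to_cam"])
E
```

```text
pics
{'time': 0.0, 'qpos': array([ 9.77967224e-01,  3.42685846e-01,  1.52500044e+00,  2.40624841e-05,
        1.27540681e+00, -1.46005134e-01]), 'qvel': array([ 0.00102407, -0.00035918, -0.00054207, -0.00106387, -0.00178918,
        0.00159069]), 'joint_efforts': array([ 5.92904726e-04, -4.31233943e+01, -2.44229168e+01,  7.15755788e-02,
        5.59384050e-02, -1.43162360e-04]), 'tool_pos': array([0.22675595, 0.47335198, 0.40406969]), 'tool_rot': array([-1.73213562,  1.56929571, -2.17896661]), 'contact_force': array([ 0.27279771, -0.52735601, -0.19797923]), 'torque': array([ 0.02070306, -0.01557045, -0.01788651]), 'opening': 0.09183586550877097}
scene 399.74594606613255 399.74594606613255 256.91219727843026 195.74243507565342 [[ 0.66178031  0.74967296 -0.00610558 -0.3865553 ]
 [ 0.46049305 -0.41290391 -0.78578401 -0.13548732]
 [-0.59160204  0.51720481 -0.61847086  1.43388707]
 [ 0.          0.          0.          1.        ]]
top 372.75071052869964 372.75071052869964 257.54009374762893 189.59514606388768 [[-0.05557622 -0.9984457  -0.00418051  0.04719233]
 [-0.97690618  0.05524149 -0.2064042   0.60369352]
 [ 0.20631433 -0.0073872  -0.97845788  1.11113585]
 [ 0.          0.          0.          1.        ]]
```

View pics/scene0.png

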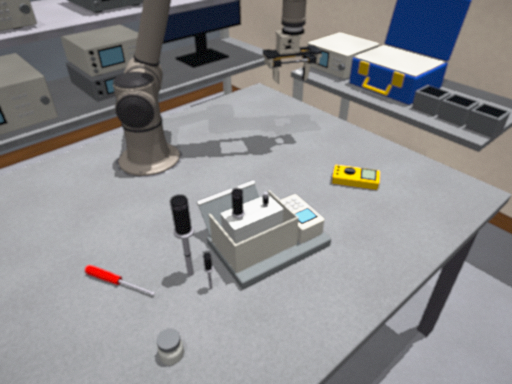

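View pics/top0.png

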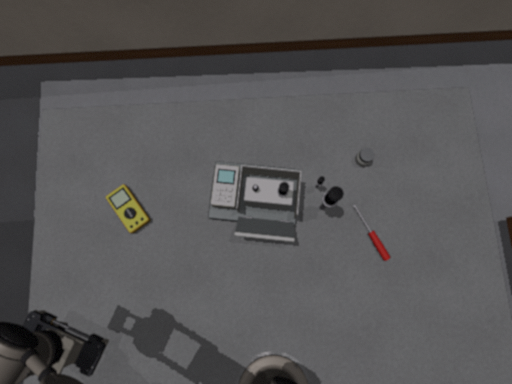

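```bash
python3 - <<'E'
import cv2
t=cv2.imread("pics/top0.png"); s=cv2.imread("pics/scene0.png")
cv2.imwrite("pics/t1.png",cv2.resize(t[155:255,200:350],None,fx=5.3,fy=5.3,interpolation=cv2.INTER_CUBIC))
cv2.imwrite("pics/s1.png",cv2.resize(s[175:295,165:335],None,fx=4.7,fy=4.7,interpolation=cv2.INTER_CUBIC))
E
```

```text
(no output)
```

View pics/t1.png

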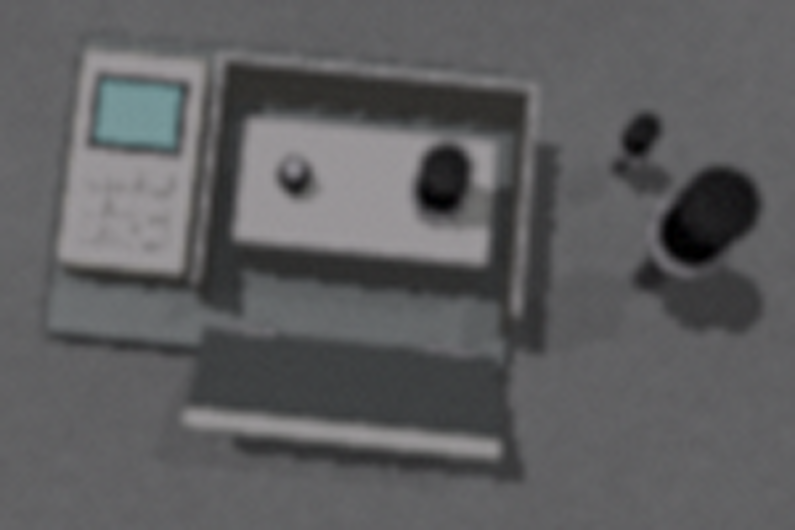

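View pics/s1.png

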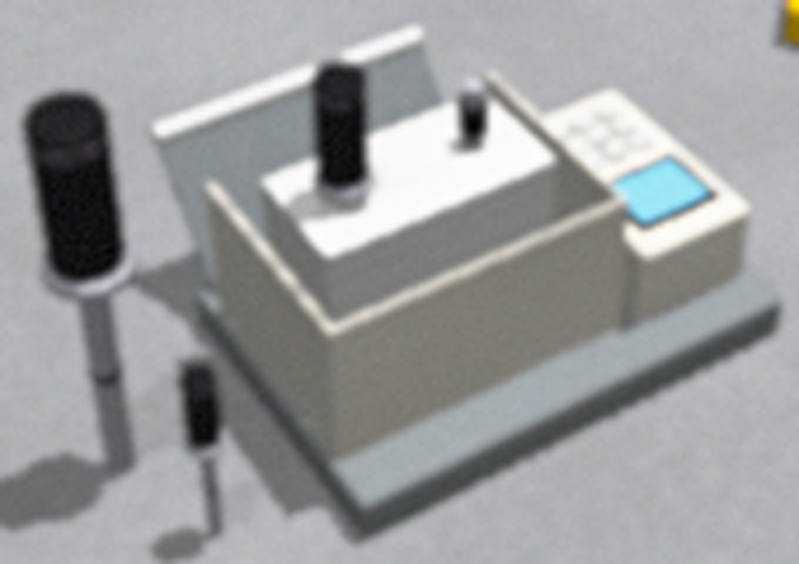

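```bash
cat > h.py <<'E'
import numpy as np,cv2
from cell import cams,readout
def ray(c,u,v):
    M=c["world_to_cam"];R=M[:3,:3];t=M[:3,3]
    d=R.T@np.array([(u-c["cx"])/c["fx"],(v-c["cy"])/c["fy"],1]);return -R.T@t,d
def onz(c,u,v,z):
    o,d=ray(c,u,v);return o+d*(z-o[2])/d[2]
def proj(c,p):
    q=c["world_to_cam"]@np.append(p,1);return np.array([c["fx"]*q[0]/q[2]+c["cx"],c["fy"]*q[1]/q[2]+c["cy"]])
def tri(c1,p1,c2,p2):
    o,d=ray(c1,*p1);o2,d2=ray(c2,*p2)
    s=np.linalg.lstsq(np.c_[d,-d2],o2-o,rcond=None)[0]
    a=o+d*s[0];b=o2+d2*s[1];return (a+b)/2,np.linalg.norm(a-b)
E
python3 - <<'E'
from h import *
np.set_printoptions(precision=4,suppress=True)
T=cams.read_camera("top");S=cams.read_camera("scene")
tp=lambda u,v:((u+.5)/5.3-.5+200,(v+.5)/5.3-.5+155)
sp=lambda u,v:((u+.5)/4.7-.5+165,(v+.5)/4.7-.5+175)
print(ray(T,0,0)[0])
cs=[onz(T,*tp(*p),.135) for p in[(245,118),(497,137),(490,265),(235,243)]]
print("blk top",cs,np.mean(cs,0))
cs2=[onz(S,*sp(*p),.135) for p in[(555,158),(328,255),(262,183)]]
print("blk scene",cs2)
print("rail",[tri(T,tp(*a),S,sp(*b)) for a,b in[((187,417),(420,35)),((500,449),(157,131))]])
print("handle top", onz(T,*tp(445,168),.215),onz(S,*sp(341,80),.215),tri(T,tp(445,168),S,sp(341,80)))
print("cap top", onz(T,*tp(292,173),.175),onz(S,*sp(474,90),.175))
g=cv2.cvtColor(T["color"],cv2.COLOR_RGB2GRAY)[175:205,270:300]
n,l,st,ce=cv2.connectedComponentsWithStats((g<45).astype(np.uint8));print([(st[i],ce[i]+[270,175]) for i in range(1,n)])
E
```

```text
[0.3631 0.022  1.212 ]
blk top [array([0.6309, 0.0465, 0.135 ]), array([ 0.6119, -0.0938,  0.135 ]), array([ 0.5397, -0.0845,  0.135 ]), array([0.56  , 0.0555, 0.135 ])] [ 0.5856 -0.0191  0.135 ]
blk scene [array([0.6323, 0.0445, 0.135 ]), array([ 0.6106, -0.093 ,  0.135 ]), array([ 0.5445, -0.084 ,  0.135 ])]
rail [(array([0.4692, 0.0892, 0.105 ]), np.float64(0.0029445482218114867)), (array([ 0.4413, -0.0839,  0.1074]), np.float64(0.002750649077965565))]
handle top [ 0.5786 -0.0572  0.215 ] [ 0.586  -0.0607  0.215 ] (array([ 0.5801, -0.0571,  0.2096]), np.float64(0.0013490001035900145))
cap top [0.5891 0.0219 0.175 ] [0.5978 0.0173 0.175 ]
[(array([ 9,  8,  9, 12, 85], dtype=int32), array([283.1647, 188.6941]))]
```

```bash
python3 - <<'E'
from h import *
from scipy.spatial.transform import Rotation as Ro
np.set_printoptions(precision=4,suppress=True)
o=readout.observe();R=Ro.from_euler("xyz",o["tool_rot"]).as_matrix();print(R)
a=np.arctan2(R[1,1],R[0,1]);print("jaw az",a,"want",np.pi/2-.147)
c=np.array([.586,-.019]);x=np.array([np.cos(-.147),np.sin(-.147)]);y=np.array([-x[1],x[0]])
for n,p in(("pre",(-.18,0)),("shut",(-.088,0)),("wellA",(0,-.04))):print(n,c+p[0]*x+p[1]*y)
E
```

```text
[[-0.0005  0.4321  0.9018]
 [-0.0008  0.9018 -0.4321]
 [-1.     -0.0009 -0.0001]]
jaw az 1.1240025947334935 want 1.4237963267948965
pre [0.4079 0.0074]
shut [ 0.4989 -0.0061]
wellA [ 0.5801 -0.0586]
```

```bash
python3 -m inch '11 -29 0 0.05 0;11 -29 0 0.05 0;11 -29 0 0.05 0;11 -29 0 0.05 0;11 -29 0 0.05 0;11 -29 0 0.05 0;11 -29 0 0 0;11 -29 0 0 0' 30; python3 -m inch '12 -29 0 0 0;12 -29 0 0 0;12 -29 0 0 0;12 -29 0 0 0;12 -29 0 0 0;12 -29 0 0 0;12 -29 0 0 0;9 -29 0 0 0'; python3 -m inch '0 0 0 0 0;0 0 0 0 0'
```

```text
time: 0.87
tool_pos: [0.3149, 0.2401, 0.4047]
tool_rot: [0.877, 1.571, 0.73]
contact_force: [0.1, -0.8, -0.1]
opening: 0.0431
time: 1.53
tool_pos: [0.4083, 0.0078, 0.4048]
tool_rot: [0.372, 1.57, 0.225]
contact_force: [0.4, 0.4, -0.0]
opening: 0.0005
time: 1.7
tool_pos: [0.408, 0.0084, 0.4045]
tool_rot: [2.769, 1.57, 2.619]
contact_force: [-0.5, 0.3, 0.2]
opening: 0.0005
```

```bash
python3 -m inch '0 -1 -24 0 0;0 0 -24 0 0;0 0 -24 0 0;0 0 -24 0 0;0 0 -24 0 0;0 0 -20 0 0;0 0 0 0 0;0 0 0 0 0';python3 - <<'E'
from h import *
for n in("scene","top"):
    c=cams.read_camera(n); cv2.imwrite(f"pics/{n}2.png",cv2.resize(c["color"][110:300,140:400,::-1],None,fx=3,fy=3))
E
```

```text
time: 2.37
tool_pos: [0.4074, 0.0094, 0.2645]
tool_rot: [3.007, 1.568, 2.862]
contact_force: [0.7, -0.6, 0.7]
opening: 0.0002
```

View pics/scene2.png

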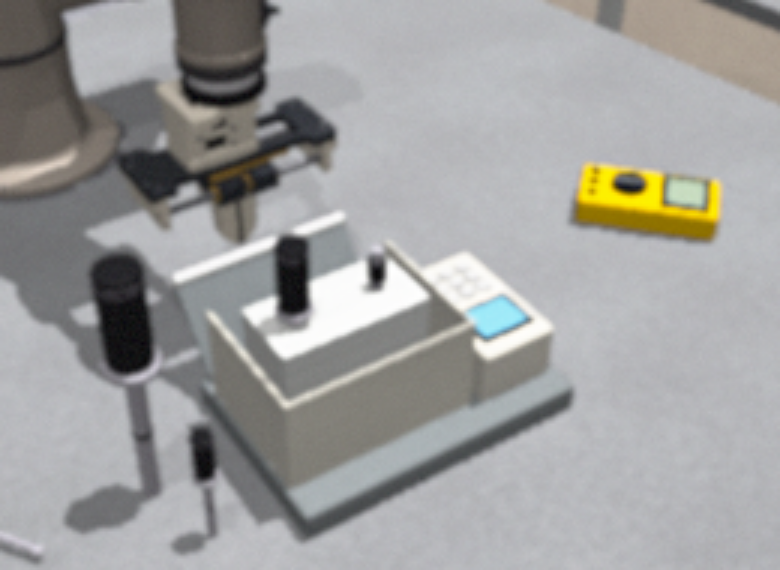

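View pics/top2.png

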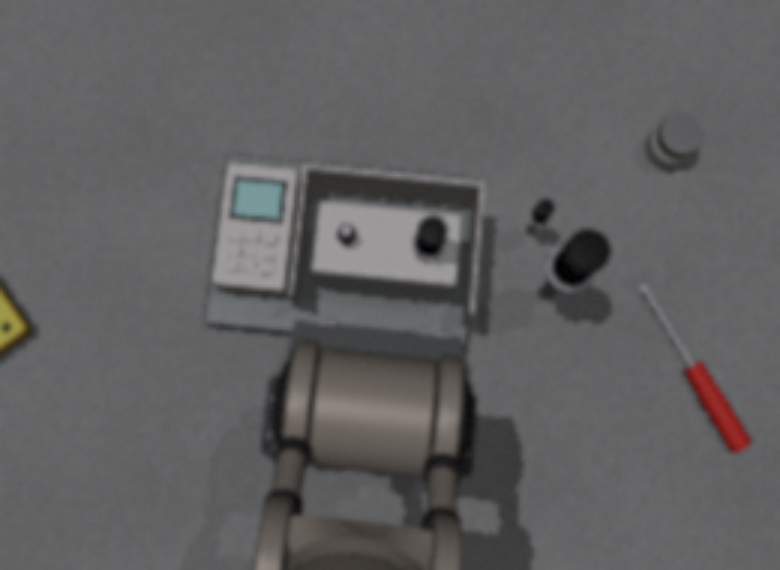

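```bash
python3 -m inch '8 -1 0 0 0;8 -1 0 0 0;6 -1 2 0 0;6 -1 3 0 0;6 -1 4 0 0;6 -1 3 0 0';python3 -m inch '6 -1 3 0 0;6 -1 2 0 0;6 -1 2 0 0;6 -1 2 0 0'; python3 -m inch '6 -1 1 0 0;6 -1 1 0 0;5 -1 1 0 0;4 -1 0 0 0';python3 - <<'E'
from h import *
for n in("scene","top"):
    c=cams.read_camera(n); cv2.imwrite(f"pics/{n}3.png",cv2.resize(c["color"][110:300,140:400,::-1],None,fx=3,fy=3))
E
```

```text
time: 2.97
tool_pos: [0.4474, 0.0025, 0.277]
tool_rot: [3.089, 1.567, 2.942]
contact_force: [-5.9, -0.3, 4.4]
opening: 0.0005
time: 3.3
tool_pos: [0.4723, -0.0016, 0.2861]
tool_rot: [2.821, 1.57, 2.674]
contact_force: [-2.3, 0.9, 2.7]
opening: 0.0004
time: 3.63
tool_pos: [0.4936, -0.0056, 0.2889]
tool_rot: [0.323, 1.57, 0.176]
contact_force: [-2.1, 0.9, 1.0]
opening: 0.0003
```

View pics/scene3.png

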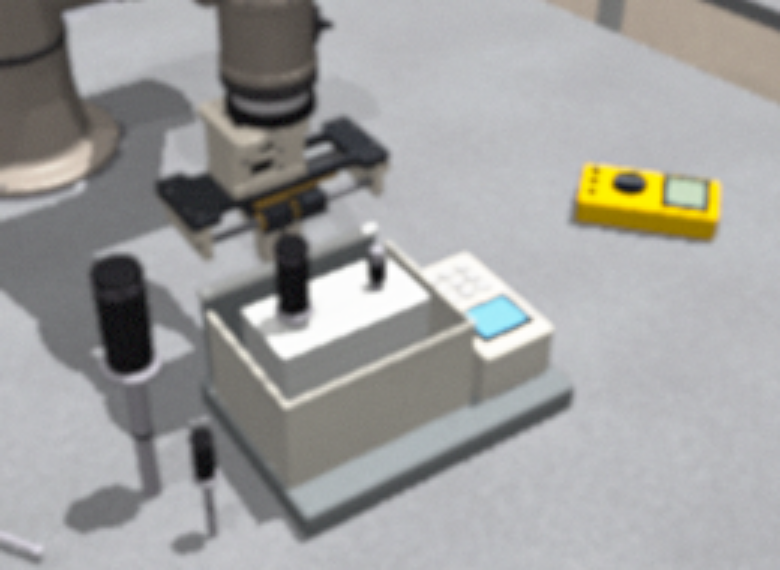

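```bash
python3 -m inch '3 0 0 0 0;2 -1 0 0 0;0 0 0 0 0';python3 -m inch '2 0 0 0 0;0 0 0 0 0'; python3 -m inch '2 0 0 0 0;0 0 0 0 0'
```

```text
time: 3.98
tool_pos: [0.4981, -0.0066, 0.2886]
tool_rot: [1.082, 1.571, 0.936]
contact_force: [-0.4, 0.3, -0.6]
opening: 0.0004
time: 4.15
tool_pos: [0.4991, -0.0065, 0.2885]
tool_rot: [-3.022, 1.568, 3.114]
contact_force: [-5.7, 0.5, 2.6]
opening: 0.0006
time: 4.32
tool_pos: [0.5, -0.0065, 0.2883]
tool_rot: [-3.037, 1.563, 3.099]
contact_force: [-11.3, -1.1, 7.8]
opening: 0.0006
```

```bash
python3 -m inch '1 0 0 0 0;0 0 0 0 0;0 0 0 0 0'
```

```text
time: 4.57
tool_pos: [0.5003, -0.0064, 0.2883]
tool_rot: [-3.038, 1.562, 3.098]
contact_force: [-15.0, -1.3, 9.2]
opening: 0.0006
```

```bash
python3 -m inch '-10 1 0 0 0;-15 2 0 0 0;-15 2 5 0 0;0 0 30 0 0;0 0 32 0 0;0 0 32 0 0.3;0 0 32 0 0.6;0 0 0 0 0.6';python3 - <<'E'
from h import *
for n in("scene","top"):
    c=cams.read_camera(n); cv2.imwrite(f"pics/{n}4.png",c["color"][:,:,::-1])
    cv2.imwrite(f"pics/{n}4c.png",cv2.resize(c["color"][150:300,165:345,::-1],None,fx=4,fy=4,interpolation=cv2.INTER_CUBIC))
E
```

```text
time: 5.23
tool_pos: [0.4638, -0.0017, 0.426]
tool_rot: [-0.025, 1.558, -0.172]
contact_force: [0.9, 0.2, 0.0]
opening: 0.0159
```

View pics/scene4c.png

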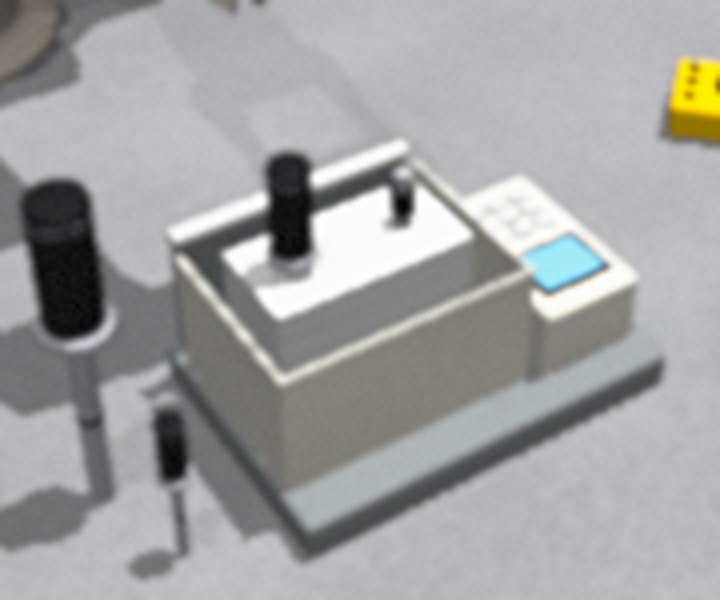

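View pics/top4c.png

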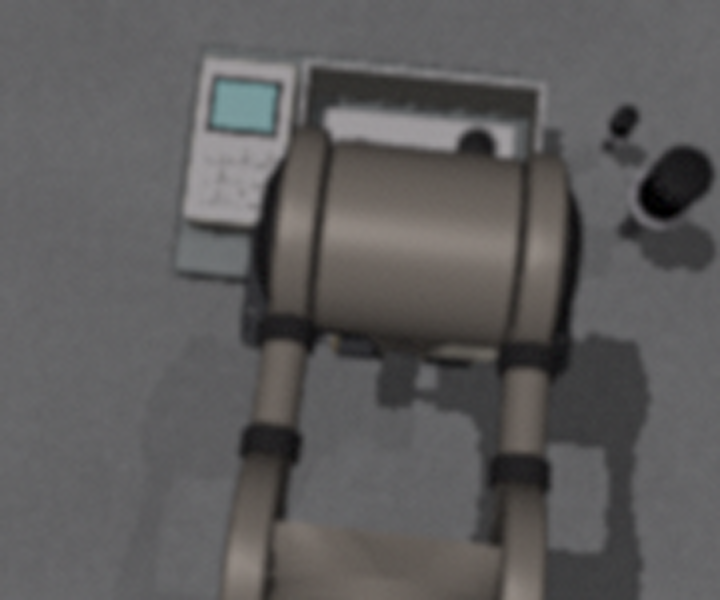

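```bash
python3 - <<'E'
from h import *
from scipy.spatial.transform import Rotation as Ro
np.set_printoptions(precision=4,suppress=True)
S=cams.read_camera("scene")
sp=lambda u,v:((u+.5)/4-.5+165,(v+.5)/4-.5+150)
c=np.array([.586,-.019]);x=np.array([np.cos(-.147),np.sin(-.147)]);y=np.array([-x[1],x[0]])
for p in[(172,238),(408,148)]:
    d=onz(S,*sp(*p),.128)[:2]-c;print(d@x,d@y)
o=readout.observe();R=Ro.from_euler("xyz",o["tool_rot"]).as_matrix();print(R,o["tool_pos"])
E
```

```text
-0.07164210163207345 -0.08542251809322565
-0.06780523957056317 0.09184234933133051
[[ 0.0006  0.1463  0.9892]
 [-0.0001  0.9892 -0.1463]
 [-1.      0.      0.0006]] [ 0.4627 -0.0015  0.4195]
```

```bash
python3 -m inch '20 -10 0 0 0.6;20 -10 0 0 0.6;20 -10 0 0 0.6;20 -10 0 0 0.6;20 -9 0 0 0.6;17 -7.5 0 0 0.6;0 0 0 0 0.6;0 0 0 0 0.6';python3 - <<'E'
from h import *
for n in("scene","top"):
    c=cams.read_camera(n)
    cv2.imwrite(f"pics/{n}5c.png",cv2.resize(c["color"][150:300,165:345,::-1],None,fx=4,fy=4,interpolation=cv2.INTER_CUBIC))
E
```

```text
time: 6.05
tool_pos: [0.58, -0.0583, 0.4173]
tool_rot: [3.036, 1.567, 2.888]
contact_force: [0.1, 0.5, -0.3]
opening: 0.055
```

View pics/scene5c.png

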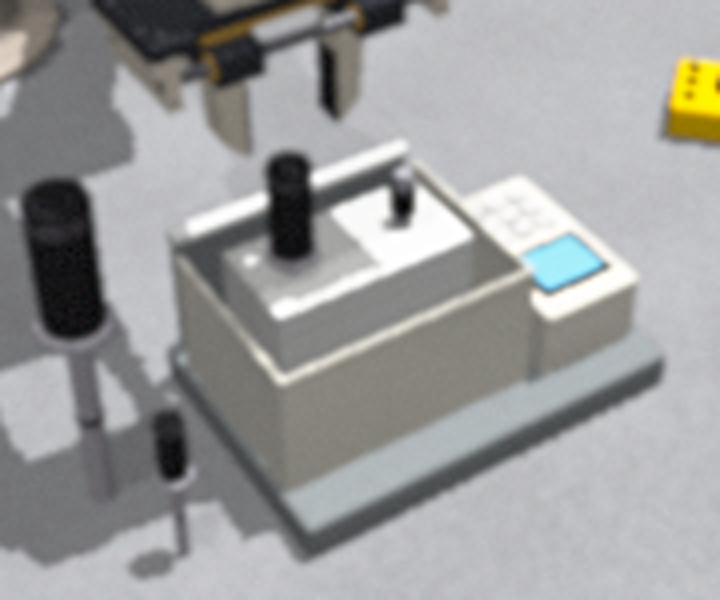

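```bash
python3 -m inch '0 0 -15 0 0.6;0 0 -15 0 0.6;0 0 -15 0 0.6;0 0 -15 0 0.6;0 0 -10 0 0.6;0 0 0 0 0.6;0 0 0 0 0.6';python3 - <<'E'
from h import *
for n in("scene","top"):
    c=cams.read_camera(n)
    cv2.imwrite(f"pics/{n}6c.png",cv2.resize(c["color"][150:300,165:345,::-1],None,fx=4,fy=4,interpolation=cv2.INTER_CUBIC))
E
```

```text
time: 6.73
tool_pos: [0.5795, -0.0578, 0.3498]
tool_rot: [2.918, 1.57, 2.771]
contact_force: [-1.0, 0.5, 0.1]
opening: 0.0554
```

View pics/scene6c.png

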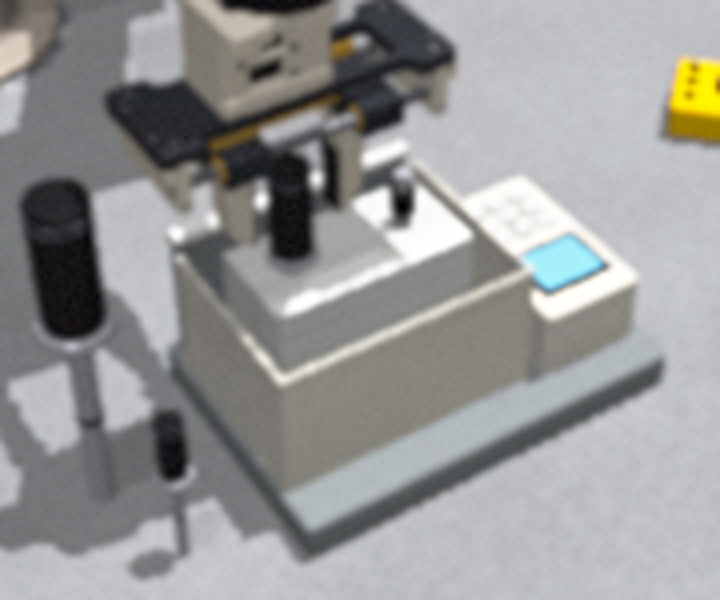

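```bash
python3 -m inch '0 0 0 0 0.45;0 0 0 0 0.35;0 0 0 0 0.32' 6; python3 -m inch '0 0 0 0 0.25;0 0 0 0 0.2;0 0 0 0 0.2;0 0 0 0 0.2' 6; python3 -m inch '0 0 0 0 0.2;0 0 0 0 0.2;0 0 0 0 0.2'
```

```text
time: 7.08
tool_pos: [0.5799, -0.0581, 0.3503]
tool_rot: [0.008, 1.57, -0.139]
contact_force: [-0.1, 0.3, -0.0]
opening: 0.0399
time: 7.42
tool_pos: [0.5799, -0.0581, 0.3499]
tool_rot: [0.005, 1.57, -0.142]
contact_force: [-0.3, 0.2, 2.0]
opening: 0.0277
time: 7.67
tool_pos: [0.5799, -0.0581, 0.3499]
tool_rot: [0.001, 1.57, -0.146]
contact_force: [0.0, 0.6, 1.9]
opening: 0.0278
```

```bash
python3 -m inch '0 0 0 0 0.1;0 0 0 0 0;0 0 0 0 0;0 0 0 0 0' 25; python3 -m inch '0 0 2 0 0;0 0 3 0 0;0 0 3 0 0;0 0 2 0 0;0 0 0 0 0'; python3 - <<'E'
from cell import readout
o=readout.observe();print(o["torque"],o["tool_pos"])
E
```

```text
time: 8.0
tool_pos: [0.5799, -0.0581, 0.3499]
tool_rot: [-0.028, 1.57, -0.175]
contact_force: [0.5, -1.8, 2.7]
opening: 0.0276
time: 8.42
tool_pos: [0.5798, -0.058, 0.36]
tool_rot: [1.894, 1.571, 1.747]
contact_force: [-0.4, 0.6, -2.9]
opening: 0.0278
[ 0.04070569 -0.05426436 -0.02948521] [ 0.57979955 -0.05795631  0.36002854]
```

```bash
python3 -m inch '0 0 4 0 0;0 0 4 0 0;0 0 4 0 0;0 0 4 0 0;0 0 4 0 0;0 0 3 0 0;0 0 0 0 0;0 0 0 0 0'; python3 -m inch '0 0 3 0 0;0 0 2 0 0;0 0 2 0 0;0 0 0 0 0;0 0 0 0 0'; python3 - <<'E'
from h import *
print(readout.observe()["tool_pos"])
for n in("scene","top"):
    c=cams.read_camera(n)
    cv2.imwrite(f"pics/{n}7c.png",cv2.resize(c["color"][165:265,190:310,::-1],None,fx=6,fy=6,interpolation=cv2.INTER_CUBIC))
E
```

```text
time: 9.08
tool_pos: [0.5798, -0.058, 0.3829]
tool_rot: [0.185, 1.57, 0.038]
contact_force: [-0.4, 0.1, -3.6]
opening: 0.0276
time: 9.5
tool_pos: [0.5798, -0.058, 0.3898]
tool_rot: [0.537, 1.571, 0.39]
contact_force: [0.7, -0.0, -3.1]
opening: 0.0276
[ 0.57982098 -0.05802428  0.38984857]
```

View pics/scene7c.png

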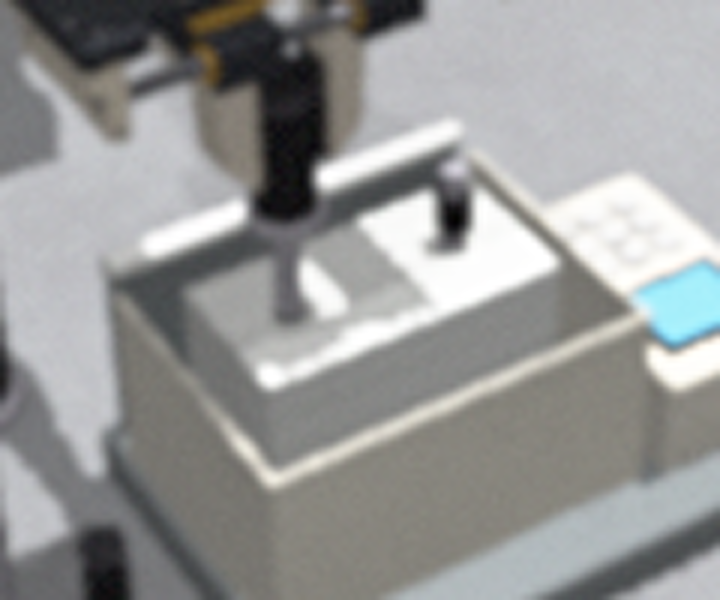

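```bash
python3 - <<'E'
from h import *
S=cams.read_camera("scene")
for z in(.135,.185,.190,.255): 
    p=proj(S,[.580,-.058,z]);print(z,p,((p-[190,165])+.5)*6-.5)
g=S["color"].mean(2);
for r in range(196,224):print(r,g[r,232:246].astype(int))
o=readout.observe();print(o["contact_force"],o["torque"],o["qvel"].round(4),o["tool_rot"])
E
```

```text
0.135 [237.67562812 215.97634964] [288.55376874 308.35809782]
0.185 [236.91808364 200.04132825] [284.00850183 212.74796947]
0.19 [236.8395973  198.39036056] [283.5375838  202.84216337]
0.255 [235.77035982 175.89884686] [277.1221589   67.89308115]
196 [ 99  69  39  17  20  22  20  19  14  42 102 168 191 180]
197 [ 80  46  27  22  15  20  21  21  17  30  74 120 134 125]
198 [ 67  29  18  16  16  15  19  18   8  27  58  95 102  93]
199 [69 25 14 18 22 14 10 14 18 29 67 94 99 84]
200 [75 42 27 21 17 20 21 20 33 57 81 99 94 81]
201 [95 75 60 49 42 41 46 57 74 87 98 98 92 81]
202 [105 103  95  83  79  76  83  96 105 107 103  94  91  98]
203 [ 97 106 109 107 106 106 107 112 112 109 103 104 115 132]
204 [ 87  97 102 107 110 110 108 112 116 120 122 132 145 153]
205 [ 80  83  87  94 101 105 103 107 127 144 148 154 161 161]
206 [ 76  80  85  90  95  98 100 109 138 154 160 161 165 161]
207 [ 89 100 106 106 104  99 100 119 156 170 167 162 162 162]
208 [120 133 134 125 106 100 104 135 191 206 188 165 162 165]
209 [149 157 154 133 109 102 101 151 217 237 224 187 166 162]
210 [164 163 158 137 112 10
[... 298 characters left out ...]
6 138 115 102 103 106 130 167 212 240 248 249]
216 [164 166 155 135 105 102  99 100 113 143 188 230 243 242]
217 [166 160 156 129 102  91  92  94 112 140 176 216 227 216]
218 [163 161 158 143 117 103 104 111 127 150 168 192 193 184]
219 [163 163 159 155 141 135 137 143 153 163 172 179 182 179]
220 [161 162 161 162 160 160 163 164 170 176 182 184 188 186]
221 [163 169 174 177 177 175 177 178 183 186 187 187 188 194]
222 [172 180 183 186 186 186 185 187 187 187 186 193 209 223]
223 [182 186 187 189 187 188 190 187 188 189 194 218 234 244]
[-1.18783061 -0.36280772 -4.06652624] [0.09604605 0.00572517 0.02826103] [ 0.0011  0.0011 -0.0014 -0.     -0.0003  0.0016] [2.72874598 1.57046867 2.58196212]
```

```bash
python3 -m inch '0 0 0 0 0;0 0 0 0 0;0 0 0 0 0'; python3 -c "
from cell import workorder;print(workorder.hand_in())"
```

```text
time: 9.9
tool_pos: [0.5798, -0.058, 0.3897]
tool_rot: [2.388, 1.571, 2.241]
contact_force: [0.5, 0.1, -3.3]
opening: 0.0277
the job is handed in; nothing more can be done
None
```

The door is shut, and I handed the job in at 9.9 s with the barrel probe held about 40 mm up in its well (well_a). The hand-in reports no verdict.

- **Door:** I pushed it with the closed fingers, rising with its arc, until it pressed back with about 15 N at its end stop. A picture taken after backing off put the rail at calibrator x ≈ -70 mm, against -72 mm when fully shut.
- **Probe height:** The tool rose 39.8 mm after gripping. In the last picture the lower edge of the handle sat within about 1 mm of where a 40 mm lift should put it. The ring showed only as a faint dark band where the stem meets the block, so the height check rests mainly on the handle edge.
- **Hold:** The grip was set to 25 N and the opening stayed at 27.7 mm, so nothing slipped. The vertical force was about -3.3 N, which is the probe's weight. Sideways force was about 1 N or less, so it was not wedged. The tool was vertical and at rest.
- **Other things:** The last close-up showed the short probe still seated and the rail in place. I did not take a separate measurement of the meter, screwdriver or jar, but the arm never came near them.

No check failed or disagreed.

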